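# Turn the relief stone to its next side and wedge it fast

## Robot

A 7-joint arm with a two-finger parallel gripper is mounted at the origin on the work surface. World frame = base frame: x ahead of the robot, y to its left, z up, the work surface at z = 0. Lengths are in m, angles in rad, forces in N, time in s.
With the tool pointing down it reaches from about 0.35 to 0.9 m from the base axis. Payload 8.1 kg.
Tool frame: the origin (TCP) lies on the centre line of the jaws, within the pads' length; the fingertips stand nose_length ahead of it and the grasp point (between the pads) lies 11 mm behind it (nose_length is the distance from the TCP to the fingertips, in m); x points along the fingers, z is the direction in which the jaws open and shut, and the axes are right-handed (so a half turn about x gives the same grasp; the last joint's range is limited). The gripper opens to 85 mm and grips with 20 to 120 N. Pads are 22 mm wide; open, the fingers measure 114 mm over their backs; the gripper's body (76 mm by 85 mm) begins 54 mm behind the grasp point. The pads swing forward as they close: fully open they stand 13 mm farther back than shut.
Start: joints at [-0.103, 0.434, 0.025, 1.573, -0.012, 1.134, -0.075], TCP at [0.625, -0, 0.239] pointing down, gripper open.
Joint ranges: [-2.62, 2.62], [-0.44, 2.09], [-1.27, 1.32], [0.08, 2.57], [-1.32, 4.46], [0.12, 2], [-2.74, 2.74]. Speed limits (rad/s): [2.22, 2.22, 3.01, 3.01, 3.14, 3.14, 3.14].

## Interface

Orientations are given as a unit quaternion [x, y, z, w].
In Python, from plant import sense, get_image, sign_off, nose_length gives the robot as it stands.
- The arm moves only by the tool move_arm, never from a script. Its argument "commands" is text: rows parted by semicolons, each of 5 numbers parted by spaces: the closure, from 0 (fully open) to 1 (shut), then the shift along the tool's x, y, z in mm, then the turn about the tool's x in degrees. In form: hand tx ty tz roll; .... A call has exactly 10 rows; each row shifts and turns the commanded pose from where the row before left it, along the tool's axes as they then stand; what a row does not reach is not made up. A row lasts 1/12 s, in which the tool goes at most 41.7 mm and 7.16 degrees, less where a joint would pass 70% of its speed; a pose out of reach is approached as far as the arm can. A call is refused whole if a number of a shift passes 41.7 or a number of a turn 7.16, either way. A call with a gripper value outside its range is refused whole. The fingers move at their own pace and stop on an object; "squeeze" is the grip in N (left out, the last holds). Time passes only in rows, so rows that do not move let the fingers close, or fill a call up. It gives the time, the measured TCP pose, the force and the opening at its end, in the units of the state.
- sense(): the state, without advancing time (a new reading comes with each control period).
- get_image(name): name is "scene" or "side" or "wrist"; returns a dict with "frame" (480x640x3 uint8, red, green, blue), "fx", "fy", "cx", "cy" (pixels), "rvec" (rotation vector, rad) and "tvec" (3), from world to camera coordinates, as OpenCV has them; the wrist camera has in their place "hand_eye" (4x4, takes a point from camera to tool coordinates, whose origin is the TCP and whose axes are the tool frame's). Camera axes: x right, y down, z forward; pixel columns grow to the right and rows downward; lengths in m; the calibration is good to about 2 mm. The wrist camera is an equidistant fisheye: a pixel r from the principal point sees the ray r / f radians off the axis. A picture is of the moment at which its call begins: read the wrist's pose just before it. There is no depth.
- sign_off(): hands the job in, once; it reports no verdict.
The state is a dict: "t": time; "qpos": joint angles; "qd": joint speeds; "tau": joint torques, N m; "ee_pos": TCP position; "eef_rot": TCP orientation; "ft_force": force on the tool from outside, world axes, zero at the start; "ft_torque": the same for the moment, N m; "grip_width": finger opening in m.
Only numpy, scipy, OpenCV 4.12 (cv2) and the standard library are available. Lean on these libraries where they do the work, as an engineer would, in place of code of your own. Each camera call takes 0.05 s, during which the arm holds its last target.

## Task

The stone panel on the carving board is due for its next side: sliding it about on the board, without lifting or tipping it and without hard shoves, turn it a quarter turn so that its bevelled long side lies flush against the back batten and one short end lies flush against the end fence (the long batten on the left). Then put the loose wooden wedge, thin end first, between the stone's other short end and the slanted batten and press it in firmly until it bites and stays tight, and let go. Leave the other tools where they lie.

Things in the scene. Friction and masses are not known exactly. Their poses are not given: they have to be found in the camera images.
- board: Fixed wooden carving board, 18 mm thick, reaching from x = -190 to +165 mm and y = -165 to +215 mm of its origin, which lies on the bench surface (its underside). Its x axis points away from the robot, y to the left. Its top carries the back batten and the end fence (20 mm high, 30 mm wide). With the stone home, the stone's origin is at board x = +77, y = +50 mm.
- corner (a point): Inner corner where back batten and end fence meet at a right angle, at the height of the board's top; axes as the board's (board x = +125, y = +115 mm). The back batten's straight inner face runs from here 140 mm to the right (-y), the end fence's 165 mm towards the robot (-x).
- slant: The slanted batten, 112 x 34 mm, 20 mm high, fixed on the board right of the stone's place, a few mm differently across the board each time. Origin: foot of the middle of its working face, which looks left; axes parallel to the board's. The face runs 55 mm to either side along x and leans towards the stone by 1 in 6, so its gap to the stone narrows away from the robot.
- stone: Sandstone panel, 96 x 130 x 34 mm, leaf relief on top, 0.6 to 0.95 kg, too wide to grasp. Origin: centre of its underside. x (faces at +48 and -47 mm) points to the finished long side, its top edge bevelled 10 mm; the -x side is rough and swells 4 mm over its middle 75 mm. y runs along the long sides, ends at +-65 mm. Starts before its place, bevel facing roughly left; friction about 0.6.
- stone_bevel (a point): Middle of the stone's bevelled long side, 12 mm above its underside; axes as the stone's. With the stone home it is at board x = +125, y = +50 mm and the stone's x axis is along the board's.
- wedge_center (a point): Centre of the waxed wooden wedge (friction 0.35), 138 mm long, 25 mm high, 70 g, flat on the bench right of the board. x points to the thin end (16 mm wide; butt 39 mm). Its +y side (13.75 mm off) is straight and goes against the stone; the -y side tapers 1 in 6 like the slanted batten (13.75 mm off at mid-length). Its depth must be felt; touching both, pressed with about 20 N, it stays tight.
- wedge_tip (a point): Middle of the wedge's thin end face, half-way up; axes as the wedge's. When the wedge is tight this point is some 75 to 125 mm along the board's x.
- chisel: Chisel with wooden handle, 210 mm long, on the board beyond the end fence; leave it. Origin at the ferrule, x to the edge.
- claw_chisel: Claw chisel, 210 mm long, on the bench to the right; leave it. Origin at the ferrule, x to the edge.
- pencil: Flat pencil, 120 mm long, 7 mm high, on the board at the front left; leave it. Origin at mid-length.
- mallet: Round wooden mallet standing on its head, 92 mm across, 236 mm high; leave it. Origin under its centre.
- try_square: Steel try square with wooden stock, 110 x 196 mm, on the bench to the left; leave it. Origin under the inner face of its stock.
- bottle: Glass water bottle, 68 mm across, 210 mm high, standing at the back left; leave it. Origin under its centre.
Not all that is in view belongs to the job. Of the things like the part that bears wedge_center, leave any that is blue, orange or red; of the rest the smaller one is meant.

How it is judged:
On the way:
1. the stone is turned and its bevelled side lies against the back batten, its end near the end fence (x of stone_bevel in the frame of board above 0.1205 m and angle between the x axis of stone and the x axis of board, either way round below 0.06 rad and y of stone_bevel in the frame of board above 0.035 m), for 0.2 s.
At the end, for the whole second after the job is handed in: Stone flat on the board, bevelled side within 2.5 mm of the back batten, one end within 2.5 mm of the end fence, square to 0.03 rad; wedge flat on the board, thin end first between stone and slanted batten, parallel to 0.05 rad, still pressing the stone with over 1 N when let go; both at rest (x of stone_bevel in the frame of board above 0.1225 m and y of stone_bevel in the frame of board above 0.0475 m and angle between the x axis of stone and the x axis of board, either way round below 0.03 rad and z of stone in the frame of board below 0.022 m and x of wedge_tip in the frame of board above 0.06 m and z of wedge_center in the frame of board below 0.036 m and angle between the x axis of wedge_center and the x axis of stone, either way round below 0.05 rad and angle between wedge_center's own z axis and vertical below 0.1 rad and contact force between wedge and stone above 1 N and linear speed of each of stone, wedge below 0.01 m/s); the robot touches nothing.
It fails at once if the stone is lifted more than 12 mm off the board or tipped by more than 0.15 rad (z of stone in the frame of board above 0.03 m or angle between stone's own z axis and vertical above 0.15 rad).
It fails at once if the robot shoves the stone with more than 45 N (contact force between any of the fingers, the arm and stone above 45 N).
It fails at once if another tool is moved by more than 20 mm (distance of any of chisel, claw_chisel, pencil, mallet, try_square, bottle from where it was at the start of the episode above 0.02 m).
It also fails if it takes over 64 s, if anything falls off the work surface, if the arm or the gripper's body presses on something with over 40 N, if the wrist force passes 120 N, or if a joint passes its speed limit or range.

## Working session

There is one attempt and no reset: what is moved stays moved. The work goes in short steps, Python scripts to look and compute and a tool call to move; the robot and the scene stay as the last step left them, time stands still between calls to the robot, and variables do not carry over. Pictures are saved under pics/ and viewed, and the job is handed in when it is done.

Besides the shell and the picture viewer there is one more tool, called after "Request:" as name(argument=value, ...) on one line, values as JSON. move_arm: Moves the arm, as the interface text tells. Its arguments: {"type":"object","properties":{"commands":{"type":"string"},"squeeze":{"type":"number"}},"required":["commands"]}

```bash
mkdir -p pics; ls
cat > h.py <<'E'
import numpy as np, cv2
from plant import sense,get_image,sign_off,nose_length
from scipy.spatial.transform import Rotation as R
def grab(n,f):
    s=sense(); d=get_image(n); cv2.imwrite('pics/'+f+'.png',d['frame'][:,:,::-1]); d['s']=s
    np.save('pics/'+f+'.npy',d,allow_pickle=True); return d
def load(f): return np.load('pics/'+f+'.npy',allow_pickle=True).item()
def ray(d,u,v):
    if 'hand_eye' in d:
        x=(u-d['cx'])/d['fx'];y=(v-d['cy'])/d['fy'];r=np.hypot(x,y)
        c=np.array([np.sin(r)*x/(r+1e-12),np.sin(r)*y/(r+1e-12),np.cos(r)])
        H=np.array(d['hand_eye']);Rt=R.from_quat(d['s']['eef_rot']).as_matrix()
        return Rt@H[:3,3]+d['s']['ee_pos'],Rt@H[:3,:3]@c
    M=R.from_rotvec(np.ravel(d['rvec'])).as_matrix();t=np.ravel(d['tvec'])
    return -M.T@t,M.T@np.array([(u-d['cx'])/d['fx'],(v-d['cy'])/d['fy'],1])
def plane(d,u,v,z):
    o,r=ray(d,u,v);return o+r*(z-o[2])/r[2]
def proj(d,p):
    p=np.asarray(p,float)
    if 'hand_eye' in d:
        H=np.array(d['hand_eye']);Rt=R.from_quat(d['s']['eef_rot']).as_matrix()
        q=Rt.T@(p-d['s']['ee_pos']);c=H[:3,:3].T@(q-H[:3,3])
        r=np.arctan2(np.hypot(c[0],c[1]),c[2]);n=np.hypot(c[0],c[1])+1e-12
        return d['cx']+d['fx']*r*c[0]/n,d['cy']+d['fy']*r*c[1]/n
    M=R.from_rotvec(np.ravel(d['rvec'])).as_matrix();c=M@p+np.ravel(d['tvec'])
    return d['cx']+d['fx']*c[0]/c[2],d['cy']+d['fy']*c[1]/c[2]
E
python3 - <<'E'
from h import *
for n in('scene','side','wrist'): grab(n,n+'0')
s=sense();print({k:np.round(v,3) for k,v in s.items()});print(nose_length() if callable(nose_length) else nose_length)
print(R.from_quat(s['eef_rot']).as_matrix().round(3))
E
```

```text
pics
{'t': np.float64(0.15), 'qpos': array([-0.103,  0.435,  0.025,  1.574, -0.012,  1.134, -0.075]), 'qd': array([ 0.001, -0.001,  0.002, -0.003,  0.   , -0.001,  0.002]), 'tau': array([ 2.0000e-03, -6.7089e+01,  1.0260e+00, -3.1645e+01,  1.6000e-02,
        9.0000e-03, -0.0000e+00]), 'ee_pos': array([ 0.625, -0.   ,  0.239]), 'eef_rot': array([-0.   ,  0.708, -0.   ,  0.707]), 'ft_force': array([0.77 , 0.029, 0.047]), 'ft_torque': array([0.032, 0.031, 0.021]), 'grip_width': np.float64(0.085)}
0.008
[[-0.001  0.     1.   ]
 [-0.     1.    -0.   ]
 [-1.    -0.    -0.001]]
```

```bash
ls pics
```

```text
scene0.npy
scene0.png
side0.npy
side0.png
wrist0.npy
wrist0.png
```

View pics/scene0.png

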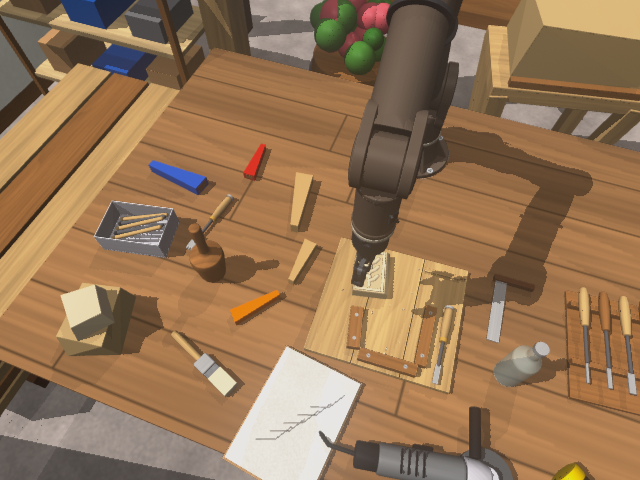

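View pics/side0.png

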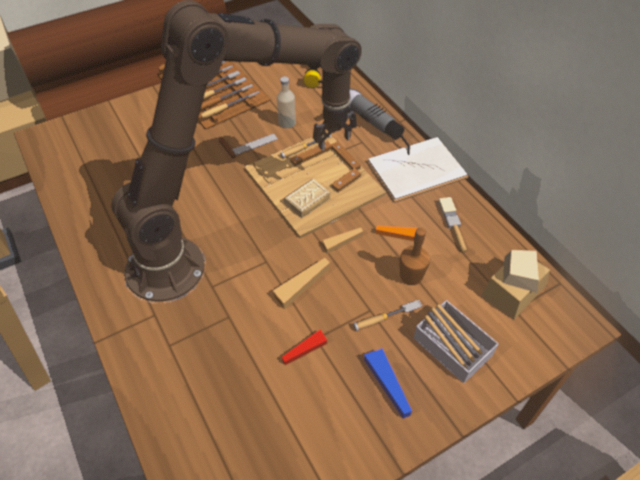

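View pics/wrist0.png

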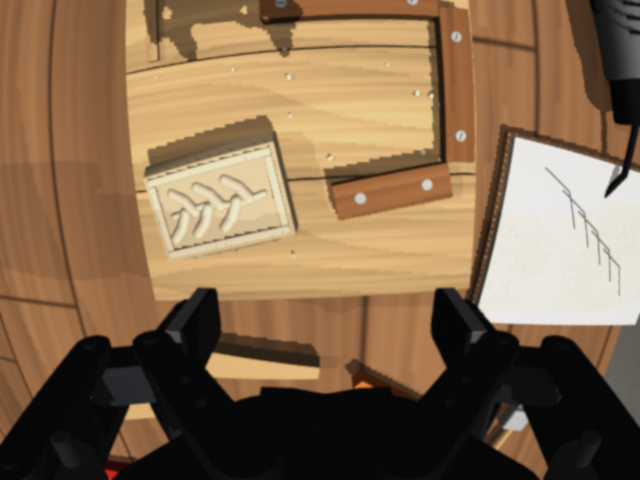

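Wedge candidates (scene view): plain large (302,200), plain small (303,260), orange (257,306), red (255,160), blue (178,177). The description selects the small plain one at (303,260). I'll check it in a close crop.

Run:
```python
from h import *
a=cv2.imread('pics/scene0.png');cv2.imwrite('pics/c1.png',cv2.resize(a[160:320,220:360],None,fx=4.2,fy=3.75,interpolation=cv2.INTER_CUBIC))
b=cv2.imread('pics/wrist0.png');cv2.imwrite('pics/c2.png',cv2.resize(b[0:310,120:500],None,fx=2.1,fy=1.93,interpolation=cv2.INTER_CUBIC))
d=load('wrist0');print(d['fx'],d['cx'],d['cy'],np.round(d['hand_eye'],3))
```

```text
371.64829954431775 325.4473335610395 231.9910919607226 [[-0.    -0.268  0.963 -0.133]
 [ 0.    -0.963 -0.268  0.068]
 [ 1.     0.     0.     0.001]
 [ 0.     0.     0.     1.   ]]
```

View pics/c1.png

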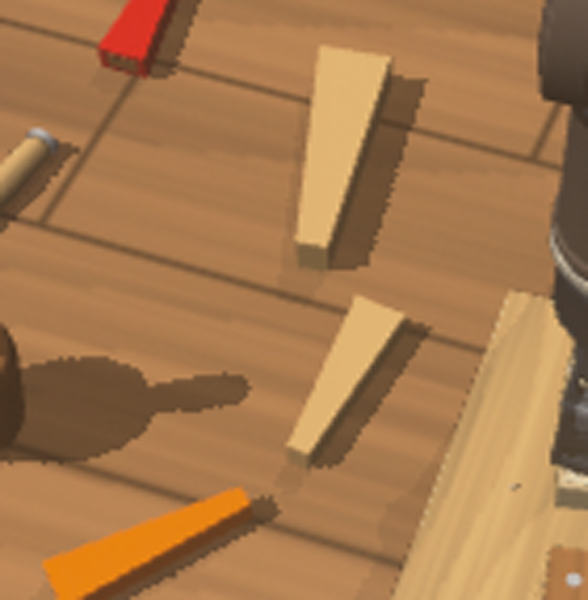

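View pics/c2.png

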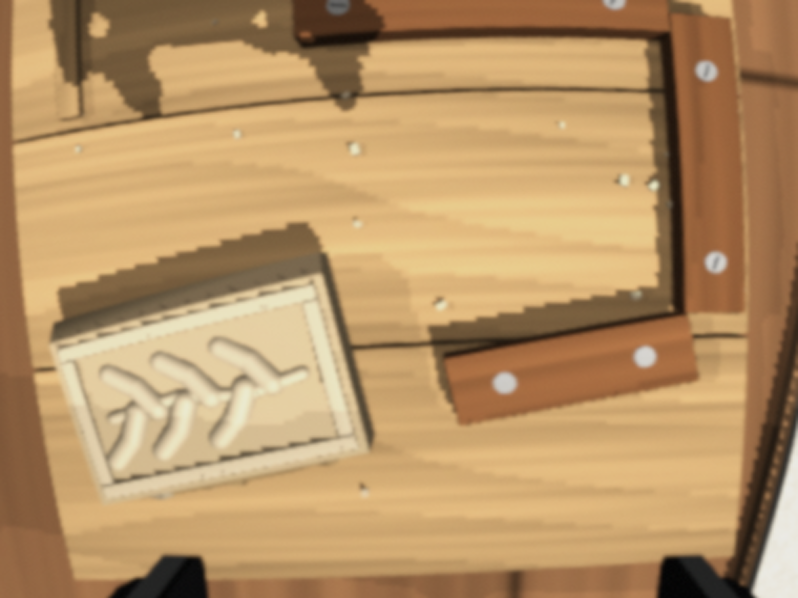

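The small plain wedge is confirmed. In the crop its thin end is at about (297,455) and its butt at about (378,308), and the wrist crop shows the stone, the fence at the top and the back batten on the right. Next I measure from these.

Run:
```python
from h import *
d=load('wrist0')
def w(x,y,z,n): print(n,plane(d,120+x/2.1,y/1.929,z).round(4))
w(668,32,.038,'corner top');w(686,314,.038,'batten near slant');w(300,34,.038,'fence near top')
w(742,312,.038,'batten outer end');w(672,12,.038,'batten in left')
w(445,356,.038,'slant left-near');w(684,316,.038,'slant left far');w(698,375,.038,'slant R far');w(462,424,.038,'slant R near')
w(78,580,.018,'board nr');w(735,555,.018,'board fr');w(12,140,.018,'board near edge');w(743,80,.018,'board far edge')
w(60,355,.052,'st bevel near');w(316,281,.052,'st bevel far');w(370,445,.052,'st R far');w(105,499,.052,'st R near')
w(326,256,.042,'bev low far');w(55,330,.042,'bev low near')
d=load('scene0')
def s(x,y,z,n): print(n,plane(d,220+x/4.2,160+y/3.75,z).round(4))
s(288,443,.025,'tip a');s(313,452,.025,'tip b');s(357,296,.025,'butt a');s(405,318,.025,'butt b')
```

```text
corner top [0.7285 0.1804 0.038 ]
batten near slant [0.7376 0.0417 0.038 ]
fence near top [0.5688 0.1749 0.038 ]
batten outer end [0.7647 0.0438 0.038 ]
batten in left [0.7308 0.1914 0.038 ]
slant left-near [0.6309 0.0195 0.038 ]
slant left far [0.7367 0.0406 0.038 ]
slant R far [0.7451 0.0119 0.038 ]
slant R near [ 0.6385 -0.0134  0.038 ]
board nr [ 0.4332 -0.112   0.018 ]
board fr [ 0.7838 -0.0941  0.018 ]
board near edge [0.4186 0.1403 0.018 ]
board far edge [0.7719 0.1652 0.018 ]
st bevel near [0.4593 0.0254 0.052 ]
st bevel far [0.5778 0.0558 0.052 ]
st R far [ 0.5989 -0.02    0.052 ]
st R near [ 0.474  -0.0482  0.052 ]
bev low far [0.5808 0.0669 0.042 ]
bev low near [0.4525 0.0368 0.042 ]
tip a [ 0.6154 -0.2029  0.025 ]
tip b [ 0.6166 -0.1846  0.025 ]
butt a [ 0.4793 -0.2064  0.025 ]
butt b [ 0.4865 -0.1678  0.025 ]
```

Run:
```python
from h import *
d=load('wrist0')
for x,y in((62,0),(80,0),(78,115),(62,118)): print('pencil',plane(d,120+x/2.1,y/1.929,.022).round(4))
```

```text
pencil [0.4459 0.2155 0.022 ]
pencil [0.456  0.2135 0.022 ]
pencil [0.458  0.1479 0.022 ]
pencil [0.4493 0.1475 0.022 ]
```

Request:
move_arm(commands="0 10 -14 -16 0;0 12 -14 -16 0;0 13 -14 -16 0;0 13 -14 -16 0;0 13 -14 -16 0;0 13 0 0 -2.6;0 13 0 0 -2.6;0 13 0 0 -2.6;0 13 0 0 -2.6;0 13 0 0 -2.6", squeeze=40)

```text
t: 0.98
ee_pos: [0.5448, -0.07, 0.1126]
eef_rot: [-0.081, 0.703, 0.081, 0.702]
ft_force: [-0.4, 0.3, -0.3]
grip_width: 0.0853
```

Run:
```python
from h import *
grab('wrist','w1')
```

```text
(no output)
```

View pics/w1.png

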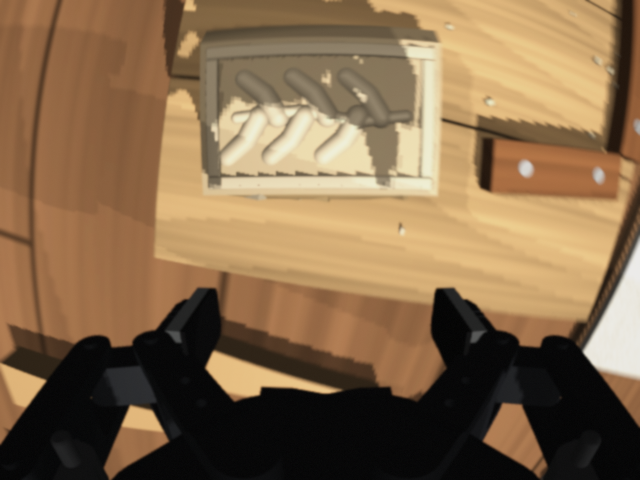

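The jaws now line up with the stone, which spans u 203–438 with its rough side at v≈193. I'll work out the offset from that.

Run:
```python
from h import *
d=load('w1')
Rt=R.from_quat(d['s']['eef_rot']).as_matrix()
for u,v,z in((203,194,.052),(438,194,.052),(202,32,.042),(441,32,.042),(203,42,.052),(438,42,.052)):
    p=plane(d,u,v,z); q=Rt.T@(p-d['s']['ee_pos']); print(p.round(4),(q*1000).round(1))
# slant/batten
for u,v,z in((485,139,.038),(618,155,.038),(620,197,.038),(487,190,.038),(636,0,.038),(614,152,.038)):
    print('slant',plane(d,u,v,z).round(4))
for u,v in((155,257),(168,76),(580,320),(632,195)): print('bd',plane(d,u,v,.018).round(4))
```

```text
[ 0.4722 -0.0506  0.052 ] [ 60.6  35.4 -66.3]
[ 0.5972 -0.0216  0.052 ] [60.6 35.3 62. ]
[0.4489 0.0387 0.042 ] [ 70.6 127.7 -68.7]
[0.5796 0.0687 0.042 ] [ 70.6 127.2  65.3]
[0.4549 0.0311 0.052 ] [ 60.6 118.9 -64.6]
[0.5767 0.0589 0.052 ] [ 60.6 118.3  60.3]
slant [0.6218 0.0165 0.038 ]
slant [0.7306 0.0412 0.038 ]
slant [0.7443 0.0137 0.038 ]
slant [ 0.6321 -0.0125  0.038 ]
slant [0.7271 0.1663 0.038 ]
slant [0.7258 0.0418 0.038 ]
bd [ 0.4324 -0.1105  0.018 ]
bd [0.423  0.0123 0.018 ]
bd [ 0.7717 -0.0919  0.018 ]
bd [0.779 0.021 0.018]
```

Request:
move_arm(commands="0 13 0 -2 0;0 13 0 0 0;0 13 0 0 0;0 13 0 0 0;0 13 0 0 0;0 13 0 0 0;0 0 5 0 0;0 0 5 0 0;0 0 5 0 0;0 0 4 0 0")

```text
t: 1.87
ee_pos: [0.5392, -0.0509, 0.0362]
eef_rot: [-0.08, 0.702, 0.08, 0.703]
ft_force: [-0.0, -0.7, -0.2]
grip_width: 0.0857
```

Run:
```python
from h import *
grab('wrist','w2')
```

```text
(no output)
```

View pics/w2.png

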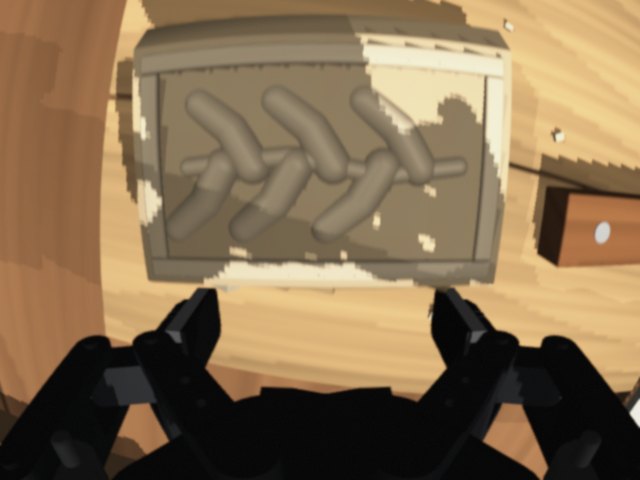

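Request:
move_arm(commands="0 0 3 0 0;0 0 3 0 0;0 0 3.2 -2.5 2.5;0 0 3.2 -2.5 2.5;0 0 3.2 -2.5 2.5;0 0 3.2 -2.5 2.5;0 0 3.2 -2.5 2.5;0 0 3.2 -2.5 2.5;0 0 3.2 -2.5 2.5;0 0 3.2 -2.5 2.5")

```text
t: 2.75
ee_pos: [0.5159, -0.0237, 0.0359]
eef_rot: [0.044, 0.705, -0.045, 0.706]
ft_force: [0.0, -5.9, 4.2]
grip_width: 0.0854
```

Run:
```python
from h import *
grab('wrist','w3')
```

```text
(no output)
```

View pics/w3.png

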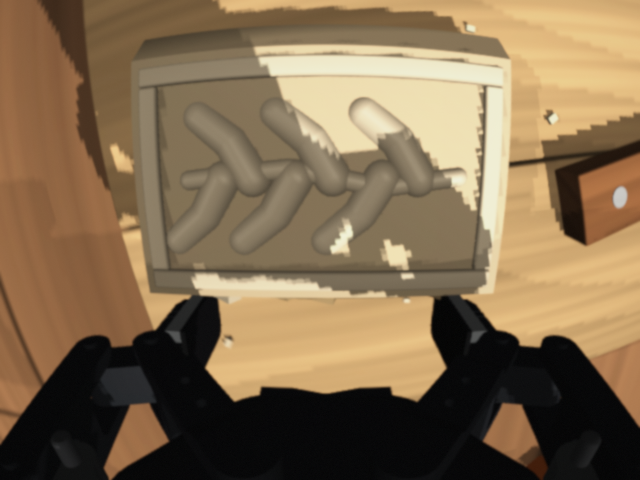

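Request:
move_arm(commands="0 0 3.2 -2.5 2.5;0 0 3.2 -2.5 2.5;0 0 3.2 -2.5 2.5;0 0 3.2 -2.5 2.5;0 0 3.2 -2.5 2.5;0 0 3.2 -2.5 2.5;0 0 3.2 -2.5 2.5;0 0 3.2 -2.5 2.5;0 0 3.2 -2.5 2.5;0 0 3.2 -2.5 2.5")

```text
t: 3.63
ee_pos: [0.5012, 0.0146, 0.0355]
eef_rot: [0.195, 0.68, -0.196, 0.679]
ft_force: [-3.1, -4.6, 4.6]
grip_width: 0.0853
```

Request:
move_arm(commands="0 0 3.2 -2.5 2.5;0 0 3.2 -2.5 2.5;0 0 3.2 -2.5 2.5;0 0 3.2 -2.5 2.5;0 0 3.2 -2.5 2.5;0 0 3.2 -2.5 2.5;0 0 3.2 -2.5 2.5;0 0 3.2 -2.5 2.5;0 0 3.2 -2.5 2.5;0 0 3.2 -2.5 2.5")

```text
t: 4.47
ee_pos: [0.5041, 0.0553, 0.0352]
eef_rot: [0.337, 0.622, -0.339, 0.62]
ft_force: [-4.4, -3.0, 5.0]
grip_width: 0.0856
```

Run:
```python
from h import *
grab('wrist','w4');grab('scene','s4')
```

```text
(no output)
```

View pics/w4.png

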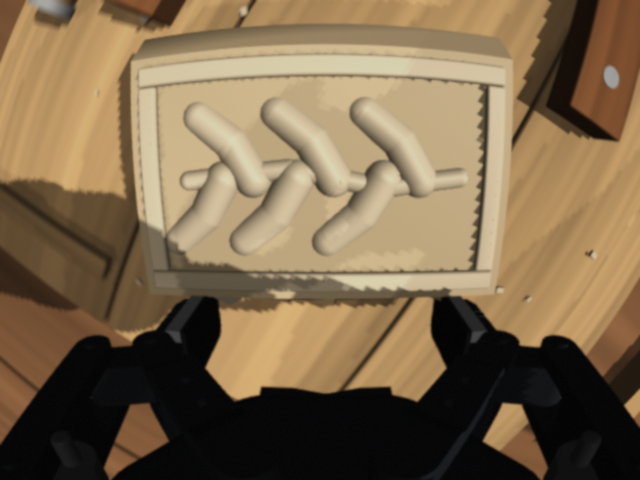

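View pics/s4.png

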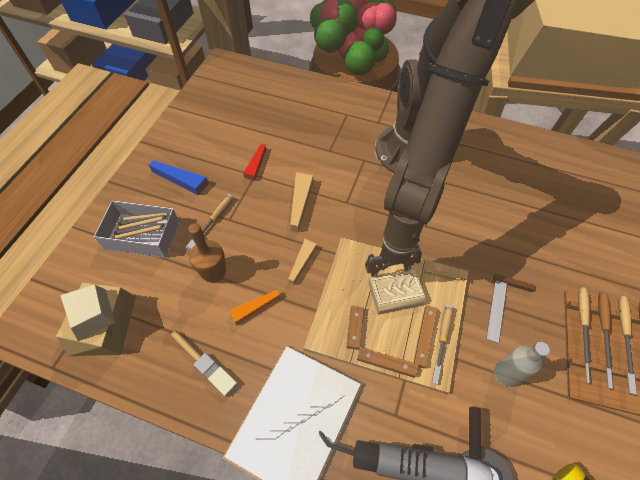

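Request:
move_arm(commands="0 0 2.6 -2.5 2.5;0 0 2.6 -2.5 2.5;0 0 2.6 -2.5 2.5;0 0 2.6 -2.5 2.5;0 0 2.6 -2.5 2.5;0 0 2.6 -2.5 2.5;0 0 2.6 -2.5 2.5;0 0 2.6 -2.5 2.5;0 0 2.6 -2.5 2.5;0 0 2.6 -2.5 2.5")

```text
t: 5.4
ee_pos: [0.5191, 0.0886, 0.0352]
eef_rot: [0.463, 0.535, -0.464, 0.533]
ft_force: [-6.1, -1.3, 3.6]
grip_width: 0.0855
```

Run:
```python
from h import *
d=grab('wrist','w5')
z=d['s']; print(np.degrees(np.arctan2(*R.from_quat(z['eef_rot']).as_matrix()[[1,0],2])))
```

```text
-81.97815188792526
```

View pics/w5.png

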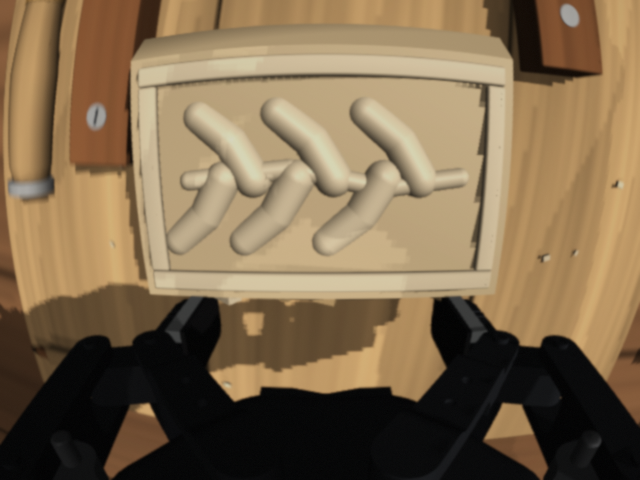

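Run:
```python
from h import *
d=load('w5')
Rt=R.from_quat(d['s']['eef_rot']).as_matrix()
for n,u,v,z in(('fence top near',127,164,.038),('fence top far',144,30,.038),('st bl',132,58,.042),('st l near',150,293,.052),('st r near',494,293,.052),('st br',512,58,.042),('slant near l',526,68,.038),('slant near r',600,74,.038)):
    p=plane(d,u,v,z); q=Rt.T@(p-d['s']['ee_pos']); print(n,p.round(4),(q*1000).round(1))
```

```text
fence top near [0.5673 0.1727 0.038 ] [ -3.   59.4 -76.6]
fence top far [0.6195 0.1717 0.038 ] [ -3.1 111.  -68.3]
st bl [0.6078 0.1727 0.042 ] [ -7.1  99.5 -71. ]
st l near [0.5223 0.1552 0.052 ] [-16.8  12.4 -65.6]
st r near [0.5404 0.0285 0.052 ] [-16.9  12.6  62.5]
st br [0.6267 0.0352 0.042 ] [-7.2 99.1 67.8]
slant near l [0.6259 0.0266 0.038 ] [-3.2 97.1 76.2]
slant near r [ 0.6356 -0.0117  0.038 ] [ -3.2 101.3 115.5]
```

Request:
move_arm(commands="0 0 2.0 -2.4 2.5;0 0 2.0 -2.4 2.5;0 0 4 -0.3 0;0 0 4 -0.4 0;0 0 4 -0.4 0;0 0 4 -0.4 0;0 0 4 -0.4 0;0 0 4 -0.4 0;0 0 4 -0.4 0;0 0 4 -0.4 0")

```text
t: 6.28
ee_pos: [0.5545, 0.0983, 0.035]
eef_rot: [0.485, 0.514, -0.487, 0.513]
ft_force: [-5.6, -0.1, 2.5]
grip_width: 0.0854
```

Run:
```python
from h import *
d=grab('wrist','w6')
z=d['s']; print(np.degrees(np.arctan2(*R.from_quat(z['eef_rot']).as_matrix()[[1,0],2])))
```

```text
-86.84065698515646
```

View pics/w6.png

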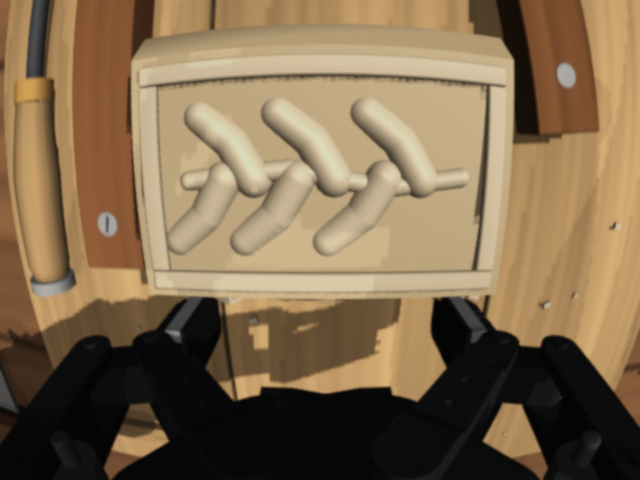

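Request:
move_arm(commands="0 0 4 -0.4 0;0 0 4 -0.4 0;0 0 4 -0.4 0;0 0 4 -0.4 0;0 0 4 -0.4 0;0 0 4 -0.4 0;0 0 4 -0.4 0;0 0 4 -0.4 0;0 0 4 -0.4 0;0 0 4 -0.4 0")

```text
t: 7.17
ee_pos: [0.5944, 0.1043, 0.035]
eef_rot: [0.486, 0.514, -0.487, 0.513]
ft_force: [-5.5, 0.1, 2.6]
grip_width: 0.085
```

Request:
move_arm(commands="0 0 2.5 -0.2 0;0 0 2.5 -0.2 0;0 0 2.5 -0.2 0;0 0 2.5 -0.2 0;0 0 2.5 -0.2 0;0 0 1.5 0 0;0 0 1.5 0 0;0 0 1.5 0 0;0 0 1.5 0 0;0 0 1 0 0")

```text
t: 8.0
ee_pos: [0.6151, 0.1066, 0.0353]
eef_rot: [0.487, 0.513, -0.487, 0.513]
ft_force: [-3.7, 0.1, -3.1]
grip_width: 0.0854
```

Run:
```python
from h import *
d=grab('wrist','w7')
z=d['s']; print(np.degrees(np.arctan2(*R.from_quat(z['eef_rot']).as_matrix()[[1,0],2])))
```

```text
-86.99600018156552
```

View pics/w7.png

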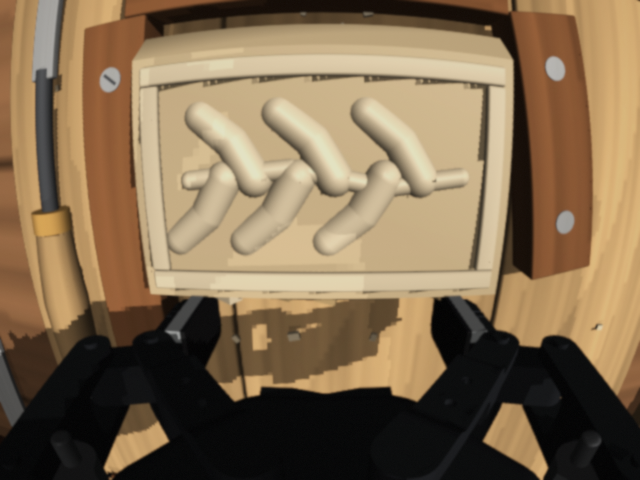

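Request:
move_arm(commands="0 0 1.5 0 0;0 0 1.5 0 0;0 0 1 0 0;0 0 1 0 0;0 0 1 0 0;0 0 1 0 0;0 0 1 0 0;0 0 1 0 0;0 0 0 0 0;0 0 0 0 0")

```text
t: 8.88
ee_pos: [0.6242, 0.107, 0.0354]
eef_rot: [0.487, 0.513, -0.487, 0.513]
ft_force: [-2.7, -0.1, -1.3]
grip_width: 0.0855
```

Run:
```python
from h import *
d=grab('wrist','w8')
a=d['frame'][:,:,::-1]
cv2.imwrite('pics/w8c.png',cv2.resize(a[0:310,70:600],None,fx=1.5,fy=1.5))
Rt=R.from_quat(d['s']['eef_rot']).as_matrix()
```

```text
(no output)
```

View pics/w8c.png

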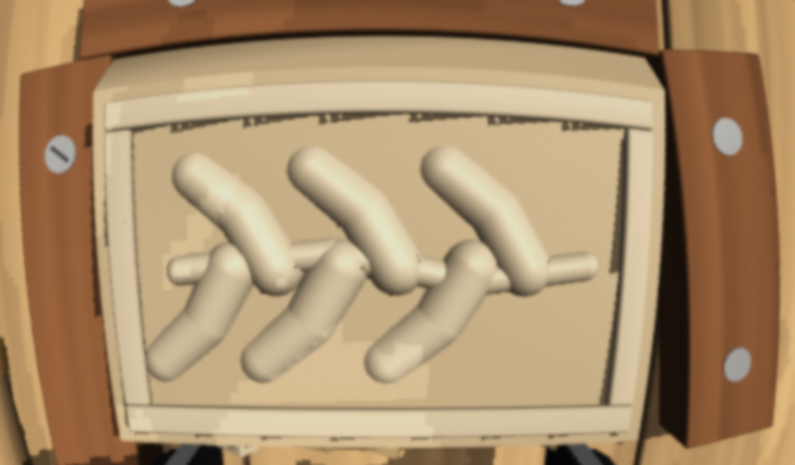

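Request:
move_arm(commands="0 0 1 0 0;0 0 1 0 0;0 0 1 0 0;0 0 0 0 0;0 0 0 0 0;0 0 0 0 0;0 0 0 0 0;0 0 0 0 0;0 0 0 0 0;0 0 0 0 0")

```text
t: 9.77
ee_pos: [0.6268, 0.1071, 0.0353]
eef_rot: [0.487, 0.513, -0.487, 0.513]
ft_force: [-4.3, -0.2, 0.5]
grip_width: 0.0855
```

Request:
move_arm(commands="0 0 1 0 0;0 0 1 0 0;0 0 0 0 0;0 0 0 0 0;0 0 0 0 0;0 0 0 0 0;0 0 0 0 0;0 0 0 0 0;0 0 0 0 0;0 0 0 0 0")

```text
t: 10.6
ee_pos: [0.6268, 0.1072, 0.0353]
eef_rot: [0.486, 0.514, -0.488, 0.512]
ft_force: [-12.9, -0.9, 7.2]
grip_width: 0.0855
```

Run:
```python
from h import *
d=grab('wrist','w9');a=d['frame'][:,:,::-1]
cv2.imwrite('pics/w9c.png',cv2.resize(a[0:310,70:600],None,fx=1.5,fy=1.5))
```

```text
(no output)
```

View pics/w9c.png

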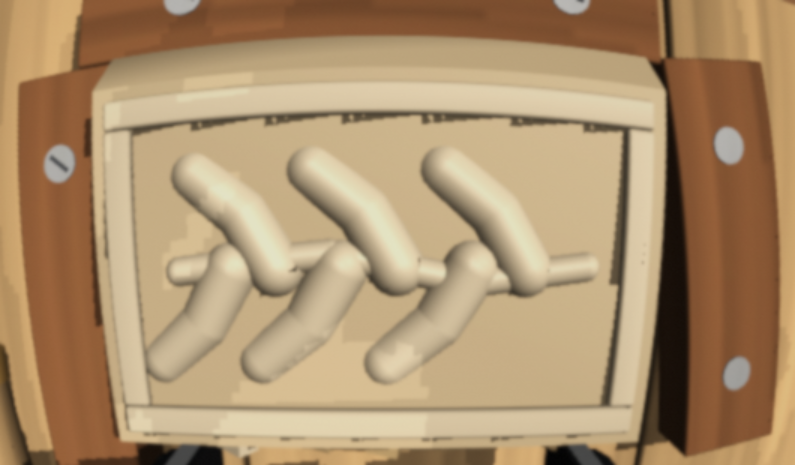

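The stone stalls at 13 N against the back batten. I'll back off, lift, and check the gap to the end fence.

Request:
move_arm(commands="0 0 -2 0 0;0 0 -4 0 0;0 0 -10 0 0;0 -20 -10 0 0;0 -30 -10 0 0;0 -35 0 0 0;0 -35 0 0 0;0 -35 0 0 0;0 -15 0 0 0;0 0 0 0 0")

```text
t: 11.48
ee_pos: [0.5964, 0.1055, 0.2104]
eef_rot: [0.49, 0.511, -0.484, 0.515]
ft_force: [1.0, 0.7, 0.0]
grip_width: 0.0853
```

Run:
```python
from h import *
d=grab('wrist','w10');grab('scene','s10');grab('side','d10')
a=cv2.imread('pics/s10.png');cv2.imwrite('pics/s10c.png',cv2.resize(a[220:400,290:480],None,fx=4,fy=3.3,interpolation=cv2.INTER_CUBIC))
```

View pics/w10.png

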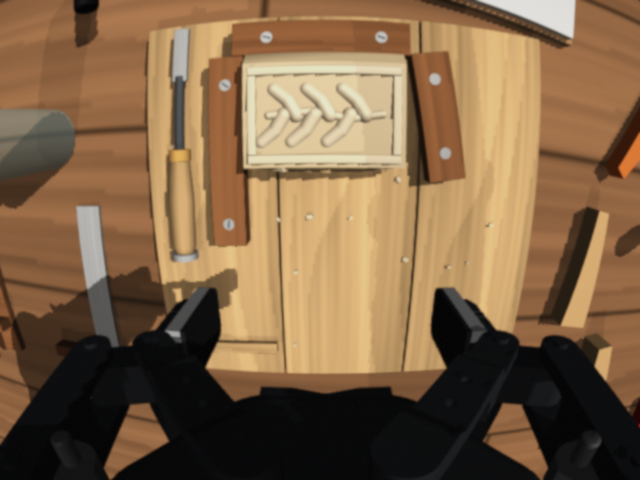

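View pics/s10c.png

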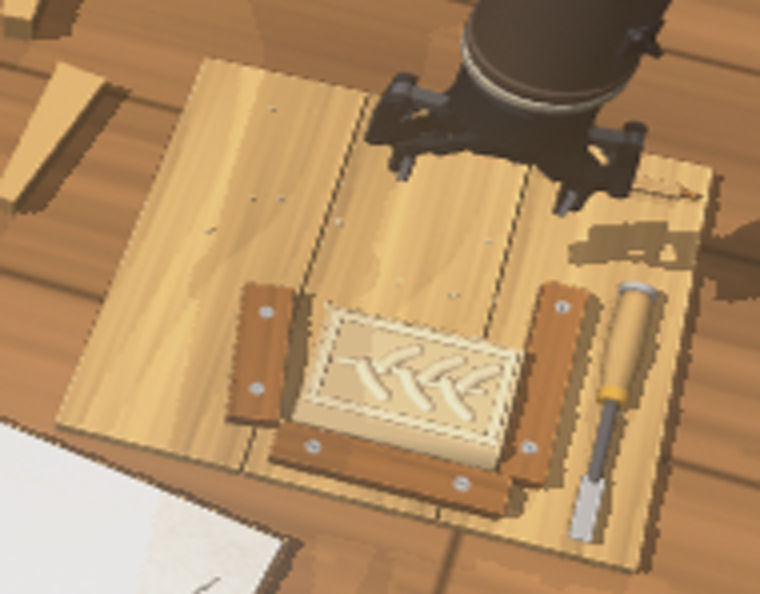

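Run:
```python
from h import *
a=cv2.imread('pics/w10.png');cv2.imwrite('pics/w10c.png',cv2.resize(a[20:260,200:480],None,fx=2.85,fy=2.5,interpolation=cv2.INTER_CUBIC))
a=cv2.imread('pics/w10.png');cv2.imwrite('pics/w10d.png',cv2.resize(a[190:440,480:640],None,fx=4,fy=2.4,interpolation=cv2.INTER_CUBIC))
```

```text
(no output)
```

View pics/w10c.png

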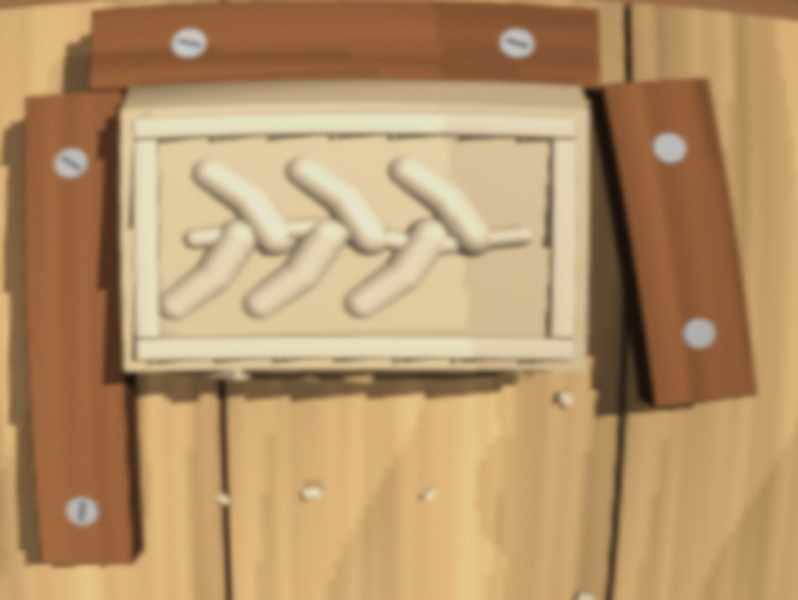

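Run:
```python
from h import *
d=load('w10');th=.052
Rb=np.array([[np.cos(th),-np.sin(th)],[np.sin(th),np.cos(th)]])
C=None
for n,x,y,z in(('fence near',134,560,.038),('fence mid',127,395,.038),('batten R end',599,82,.038),('corner',122,94,.038),('st l near',127,366,.052),('st r near',582,366,.052),('bev R',586,96,.042),('bev L',121,105,.042),('slant l near',652,404,.038),('slant l far',604,90,.038),('board nr',0,0,.018)):
    p=plane(d,200+x/2.85,20+y/2.5,z)
    if n=='fence near':C=p
    print(n,p.round(4),'rel fence-near in board',(Rb.T@(p-C)[:2]*1000).round(1))
```

```text
fence near [0.5673 0.1729 0.038 ] rel fence-near in board [0. 0.]
fence mid [0.625  0.1753 0.038 ] rel fence-near in board [57.8 -0.6]
batten R end [0.7385 0.0431 0.038 ] rel fence-near in board [ 164.2 -138.5]
corner [0.7269 0.1809 0.038 ] rel fence-near in board [159.8  -0.2]
st l near [0.6362 0.1724 0.052 ] rel fence-near in board [68.7 -4. ]
st r near [0.6428 0.0454 0.052 ] rel fence-near in board [  68.7 -131.2]
bev R [0.7322 0.0476 0.042 ] rel fence-near in board [ 158.1 -133.6]
bev L [0.7223 0.1801 0.042 ] rel fence-near in board [155.1  -0.9]
slant l near [0.6306 0.0197 0.038 ] rel fence-near in board [  55.3 -156.2]
slant l far [0.7359 0.0415 0.038 ] rel fence-near in board [ 161.5 -139.9]
board nr [0.7693 0.2289 0.018 ] rel fence-near in board [204.6  45.5]
```

View pics/w10d.png

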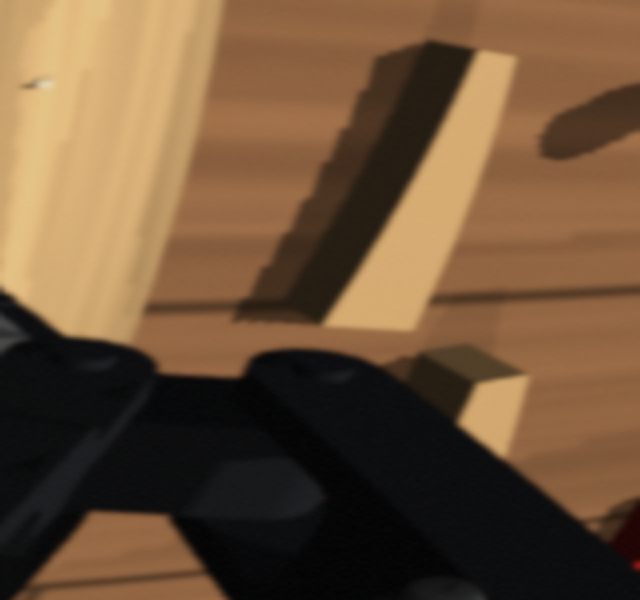

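Run:
```python
from h import *
d=load('scene0');print('mallet base',plane(d,209,275,.0).round(3),'top',plane(d,196,230,.236).round(3))
d=load('w10')
for n,x,y in(('buttL',325,325),('buttR',415,330),('tipL',475,50),('tipR',515,57)): print(n,plane(d,480+x/4,190+y/2.4,.025).round(4))
for n,x,y in(('bigwedge tip L',475,383),('R',528,375)): print(n,plane(d,480+x/4,190+y/2.4,.03).round(4))
```

```text
mallet base [ 0.674 -0.427  0.   ] top [ 0.667 -0.409  0.236]
buttL [ 0.4816 -0.1717  0.025 ]
buttR [ 0.4764 -0.2103  0.025 ]
tipL [ 0.6173 -0.1871  0.025 ]
tipR [ 0.6153 -0.204   0.025 ]
bigwedge tip L [ 0.4444 -0.2477  0.03  ]
R [ 0.4467 -0.2725  0.03  ]
```

Request:
move_arm(commands="0 0 -10 30 0;0 0 -10 36 0;0 0 -10 36 0;0 0 -10 36 0;0 0 -10 36 0;0 0 -10 36 0;0 0 -10 36 0;0 0 -10 25 2;0 5 -10 20 2;0 5 0 0 2")

```text
t: 12.47
ee_pos: [0.5145, -0.1953, 0.1945]
eef_rot: [-0.514, -0.484, 0.516, -0.485]
ft_force: [-0.7, -0.1, -0.6]
grip_width: 0.0852
```

Run:
```python
from h import *
d=grab('wrist','w11');print(sense()['ee_pos'])
```

```text
[ 0.51522734 -0.19229327  0.19320931]
```

View pics/w11.png

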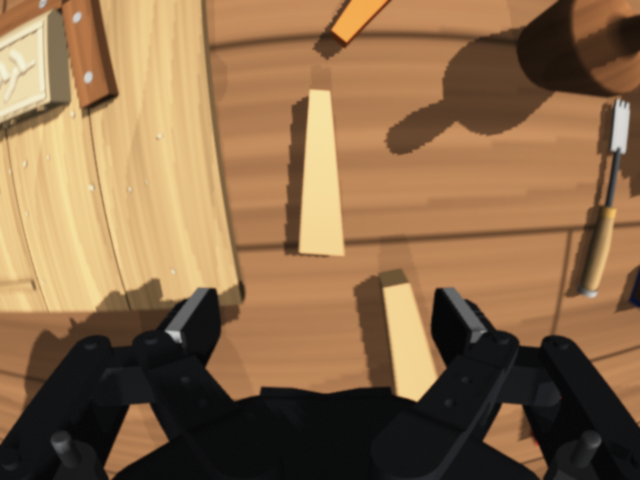

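The wedge is clear in view: butt at (299–344, 255), tip at (308–331, 90). The plain large one is behind it, below right.

Run:
```python
from h import *
d=load('w11')
Rt=R.from_quat(d['s']['eef_rot']).as_matrix();P={}
print('tool z yaw',np.degrees(np.arctan2(Rt[1,2],Rt[0,2])))
for n,u,v in(('bL',299,254),('bR',344,256),('tL',308,90),('tR',331,91),('bigL',384,286),('bigR',410,283)):
    p=plane(d,u,v,.025);P[n]=p;q=Rt.T@(p-d['s']['ee_pos']); print(n,p.round(4),(q*1000).round(1))
b=(P['bL']+P['bR'])/2;t=(P['tL']+P['tR'])/2;e=(t-b)/np.linalg.norm(t-b);print('len',np.linalg.norm(t-b),'w',np.linalg.norm(P['bL']-P['bR']),np.linalg.norm(P['tL']-P['tR']),'yaw',np.degrees(np.arctan2(e[1],e[0])))
g=b+38e-3*e;q=Rt.T@(g-d['s']['ee_pos']);print('grasp tool mm',g,(q*1000).round(1))
```

```text
tool z yaw -93.53898960942391
bL [ 0.4805 -0.1708  0.025 ] [169.5 -35.2 -22.8]
bR [ 0.4763 -0.2094  0.025 ] [169.6 -37.1  16. ]
tL [ 0.6173 -0.188   0.025 ] [169.3 102.4 -14. ]
tR [ 0.6153 -0.2063  0.025 ] [169.4 101.5   4.4]
bigL [ 0.4454 -0.244   0.025 ] [169.7 -65.8  52.4]
bigR [ 0.4464 -0.2679  0.025 ] [169.8 -63.3  76.2]
len 0.13806850097258427 w 0.03884125065295568 0.01841964109339921 yaw -2.948196384940339
grasp tool mm [ 0.51637957 -0.19200973  0.025     ] [169.5   1.8  -3.8]
```

Request:
move_arm(commands="0 20 2 -2 0;0 28 0 -2 0;0 30 0 0 0;0 30 0 0 0;0 25 0 0 0;0 14 0 0 0;0 10 0 0 0;0 8 0 0 0;0 5 0 0 0;0 3 0 0 0")

```text
t: 13.35
ee_pos: [0.52, -0.1855, 0.022]
eef_rot: [0.513, 0.487, -0.513, 0.487]
ft_force: [1.3, 0.6, 0.1]
grip_width: 0.0853
```

Run:
```python
from h import *
d=grab('wrist','w12');grab('side','d12')
```

```text
(no output)
```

View pics/w12.png

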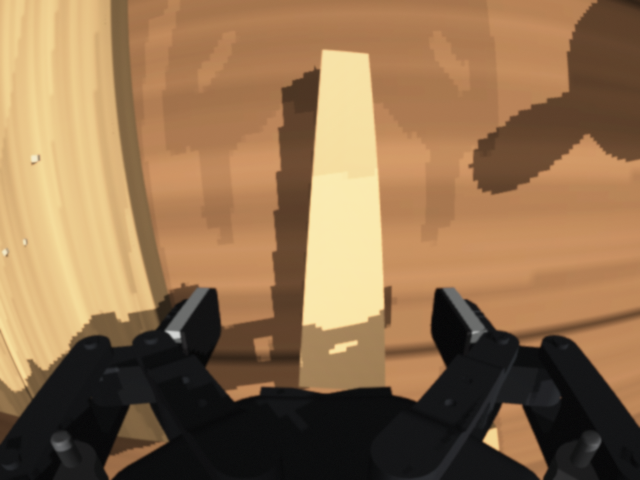

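Request:
move_arm(commands="0 1 -1 3.5 0;0 0 -1 3 0;0 0 0 0 0;1 0 0 0 0;1 0 0 0 0;1 0 0 0 0;1 0 0 0 0;1 0 0 0 0;1 0 0 0 0;1 0 0 0 0", squeeze=50)

```text
t: 14.28
ee_pos: [0.5176, -0.1919, 0.0217]
eef_rot: [0.513, 0.487, -0.513, 0.487]
ft_force: [-1.6, 0.6, 5.8]
grip_width: 0.0318
```

Run:
```python
from h import *
d=grab('wrist','w13');grab('side','d13');print(sense()['ee_pos'],sense()['grip_width'])
```

```text
[ 0.51753421 -0.19197756  0.02171174] 0.03142638619994697
```

View pics/w13.png

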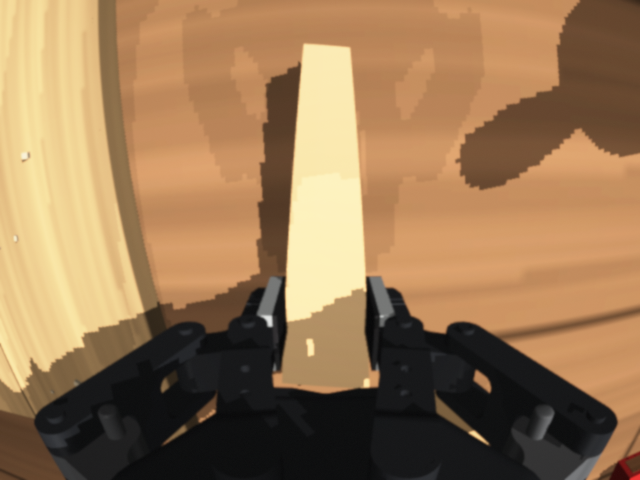

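Request:
move_arm(commands="1 -12 0 0 0;1 -20 0 0 0;1 -28 0 0 0;1 0 -3 -20 0;1 0 -4 -30 -2;1 0 -4 -36 -2;1 0 -4 -36 -2;1 0 -4 -36 -2;1 0 -3 -30 -2.6;1 0 0 -15 0")

```text
t: 15.22
ee_pos: [0.4904, 0.0148, 0.0817]
eef_rot: [0.464, 0.534, -0.464, 0.533]
ft_force: [-0.4, 0.3, -1.3]
grip_width: 0.031
```

Request:
move_arm(commands="1 0 0 0 0;1 0 0 0 0;1 0 0 0 0;1 0 0 0 0;1 0 0 0 0;1 0 0 0 0;1 0 0 0 0;1 0 0 0 0;1 0 0 0 0;1 0 0 0 0")

```text
t: 16.05
ee_pos: [0.4916, 0.0104, 0.0813]
eef_rot: [0.466, 0.532, -0.466, 0.532]
ft_force: [0.7, 0.5, -0.7]
grip_width: 0.0315
```

Run:
```python
from h import *
d=grab('wrist','w14')
Rt=R.from_quat(d['s']['eef_rot']).as_matrix()
print('tool y yaw',np.degrees(np.arctan2(Rt[1,1],Rt[0,1])))
```

```text
tool y yaw 7.582316816271437
```

View pics/w14.png

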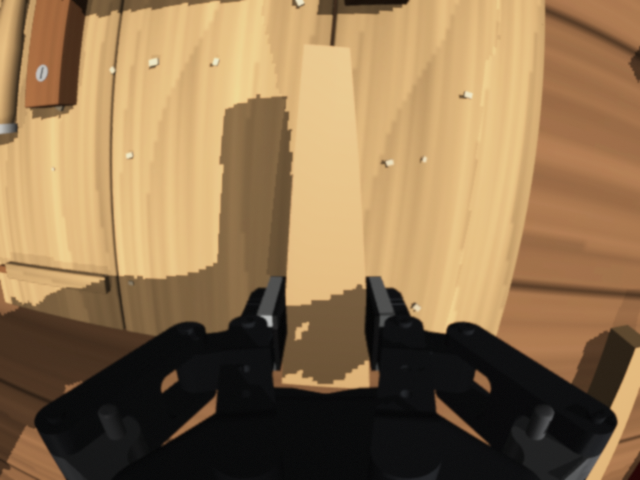

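Run:
```python
from h import *
d=load('w14')
Rt=R.from_quat(d['s']['eef_rot']).as_matrix();P=[]
for u,v in((304,44),(350,47),(288,260),(364,260)):
    p=plane(d,u,v,.0846);P.append(p);q=Rt.T@(p-d['s']['ee_pos']);print(p.round(4),(q*1000).round(1))
for a,b in((2,0),(3,1),(1,0)):
    e=P[b]-P[a];print(np.degrees(np.arctan2(e[1],e[0])))
```

```text
[0.5893 0.0309 0.0846] [-3.3 99.6 -7.5]
[0.5903 0.0151 0.0846] [-3.3 98.5  8.4]
[0.5111 0.0271 0.0846] [ -3.3  21.5 -14. ]
[ 0.5148 -0.001   0.0846] [-3.3 21.5 14.3]
2.8068000461315674
11.98852527072563
93.70169224549534
```

Request:
move_arm(commands="1 6 0 -3.5 0;1 8 0 -3.5 0;1 8 0 0 0;1 8 0 0 0;1 6 0 0 0;1 2 6 .5 0;1 0 8 .6 0;1 0 8 .6 0;1 0 8 .7 0;1 0 8 .7 0")

```text
t: 16.93
ee_pos: [0.5303, 0.0194, 0.0437]
eef_rot: [0.466, 0.532, -0.466, 0.532]
ft_force: [0.3, 0.2, -0.2]
grip_width: 0.0314
```

Run:
```python
from h import *
d=grab('wrist','w15');grab('scene','s15')
a=cv2.imread('pics/s15.png');cv2.imwrite('pics/s15c.png',cv2.resize(a[220:400,290:480],None,fx=4,fy=3.3,interpolation=cv2.INTER_CUBIC))
print(sense()['ee_pos'],sense()['ft_force'])
```

```text
[0.53094981 0.01942712 0.04369133] [-0.61898717 -0.42561921 -1.58078147]
```

View pics/w15.png

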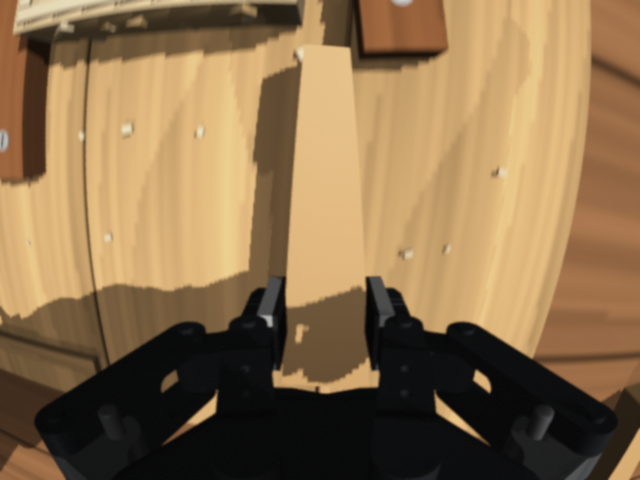

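Run:
```python
from h import *
d=load('w15');th=np.radians(3.0)
Rb=np.array([[np.cos(th),-np.sin(th)],[np.sin(th),np.cos(th)]])
for n,u,v,z in(('stone r',299,24,.052),('tipL',304,44,.047),('tipR',350,47,.047),('slant near',361,53,.038),('slant far',353,5,.038)):
    p=plane(d,u,v,z);print(n,p.round(4),(Rb.T@(p[:2]-[.5673,.1729])*1000).round(1))
```

```text
stone r [0.6338 0.0422 0.052 ] [  59.6 -134. ]
tipL [0.628 0.04  0.047] [  53.7 -135.9]
tipR [0.6291 0.0241 0.047 ] [  53.9 -151.8]
slant near [0.6295 0.0195 0.038 ] [  54.1 -156.5]
slant far [0.6484 0.0248 0.038 ] [  73.2 -152.1]
```

Request:
move_arm(commands="1 1 4 .3 0;1 1 4 .3 0;1 .5 4 .3 0;1 0 4 .3 0;1 0 4 .3 0;1 0 4 .3 0;1 0 4 .3 0;1 0 2 .2 0;1 0 0 0 0;1 0 0 0 0", squeeze=70)

```text
t: 17.87
ee_pos: [0.5588, 0.021, 0.0408]
eef_rot: [0.466, 0.532, -0.466, 0.532]
ft_force: [0.2, 0.1, -0.3]
grip_width: 0.0307
```

Run:
```python
from h import *
d=grab('wrist','w16');grab('scene','s16')
a=cv2.imread('pics/s16.png');cv2.imwrite('pics/s16c.png',cv2.resize(a[220:400,290:480],None,fx=4,fy=3.3,interpolation=cv2.INTER_CUBIC))
```

```text
(no output)
```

View pics/w16.png

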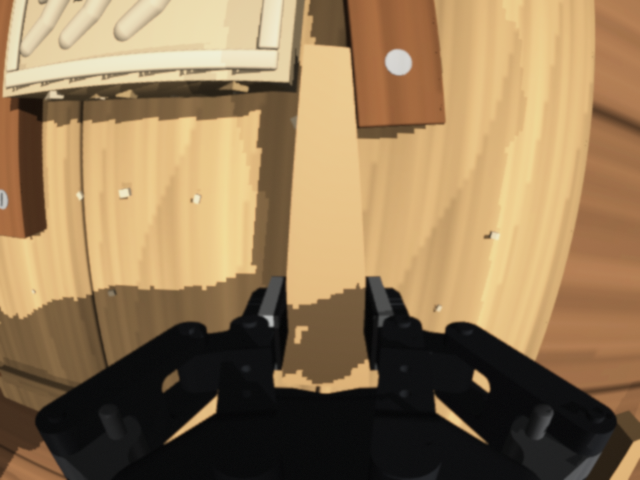

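View pics/s16c.png

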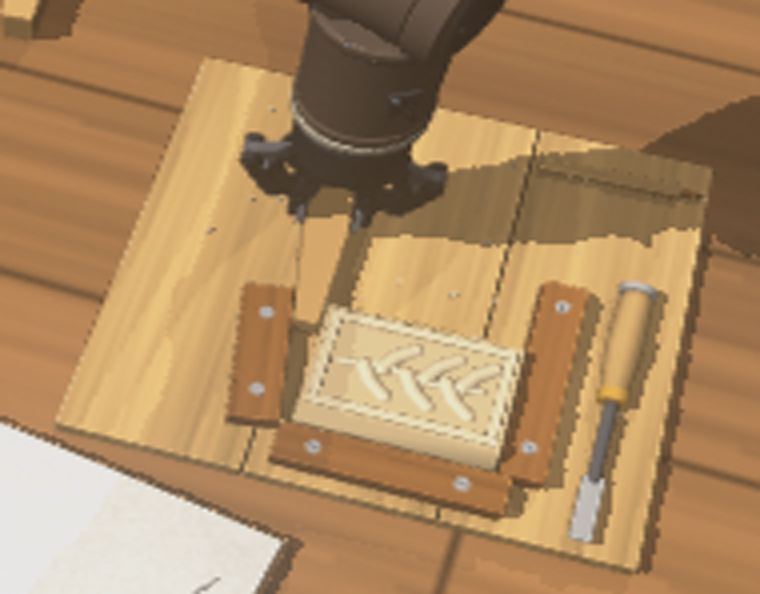

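Request:
move_arm(commands="1 .6 2.5 .2 0;1 0 2.5 .2 0;1 0 2.5 .2 0;1 0 2.5 .2 0;1 0 2.5 .2 0;1 0 2.5 .2 0;1 0 0 0 0;1 0 0 0 0;1 0 0 0 0;1 0 0 0 0")

```text
t: 18.8
ee_pos: [0.574, 0.0227, 0.0402]
eef_rot: [0.466, 0.532, -0.465, 0.532]
ft_force: [-1.1, 5.4, -1.7]
grip_width: 0.0305
```

Request:
move_arm(commands="1 0 2 .15 0;1 0 2 .15 0;1 0 2 .15 0;1 0 2 .15 0;1 0 2 .15 0;1 0 0 0 0;1 0 0 0 0;1 0 0 0 0;1 0 0 0 0;1 0 0 0 0")

```text
t: 19.63
ee_pos: [0.5822, 0.0243, 0.04]
eef_rot: [0.465, 0.534, -0.465, 0.531]
ft_force: [-6.5, 7.7, 2.8]
grip_width: 0.0308
```

Run:
```python
from h import *
d=grab('wrist','w17')
```

```text
(no output)
```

View pics/w17.png

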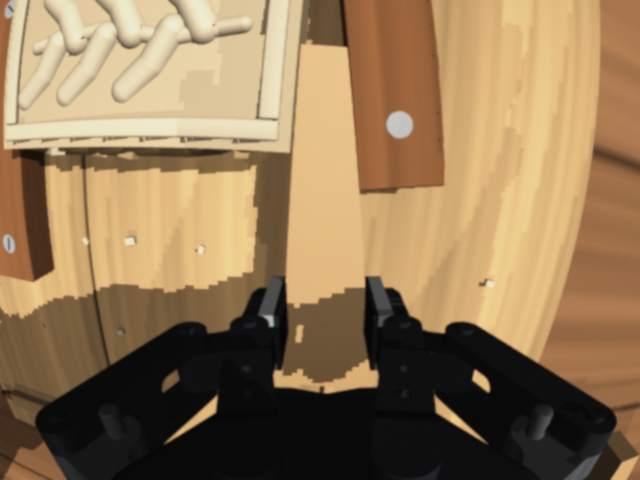

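Request:
move_arm(commands="1 0 2 -.25 0;1 0 2 -.25 0;1 0 2 -.2 0;1 0 2 -.2 0;1 0 2 -.2 0;1 0 0 0 0;1 0 0 0 0;1 0 0 0 0;1 0 0 0 0;1 0 0 0 0")

```text
t: 20.52
ee_pos: [0.5897, 0.0263, 0.0399]
eef_rot: [0.465, 0.535, -0.467, 0.53]
ft_force: [-13.7, 7.4, 12.3]
grip_width: 0.0309
```

Request:
move_arm(commands="1 0 2 -.2 0;1 0 2 -.2 0;1 0 2 -.2 0;1 0 2 -.2 0;1 0 2 -.2 0;1 0 0 0 0;1 0 0 0 0;1 0 0 0 0;1 0 0 0 0;1 0 0 0 0")

```text
t: 21.35
ee_pos: [0.599, 0.0285, 0.0399]
eef_rot: [0.465, 0.535, -0.467, 0.529]
ft_force: [-16.1, 7.4, 13.2]
grip_width: 0.0305
```

Run:
```python
from h import *
d=grab('wrist','w18')
```

```text
(no output)
```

View pics/w18.png

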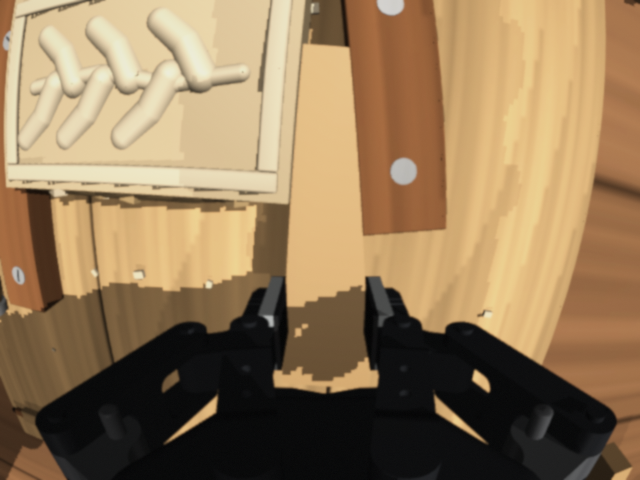

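Run:
```python
from h import *
def go(f,pts,O=(.5673,.1729)):
    d=load(f);th=np.radians(3.0)
    Rb=np.array([[np.cos(th),-np.sin(th)],[np.sin(th),np.cos(th)]])
    for n,u,v,z in pts:
        p=plane(d,u,v,z);print(f,n,p.round(4),(Rb.T@(p[:2]-np.array(O))*1000).round(1))
go('w17',(('st r near',290,152,.052),('st l near',6,149,.052),('fence',54,272,.038),('slant near',360,190,.038),('tipL',302,43,.043),('tipR',348,47,.043)))
go('w18',(('st r near',289,203,.052),('st l near',7,188,.052),('fence',62,300,.038),('slant near',363,234,.038),('tipL',302,43,.043),('tipR',348,47,.043),('st r far',308,0,.052)))
```

```text
w17 st r near [0.6418 0.044  0.052 ] [  67.7 -132.6]
w17 st l near [0.6349 0.1706 0.052 ] [67.4 -5.9]
w17 fence [0.5751 0.1558 0.038 ] [  6.9 -17.5]
w17 slant near [0.6304 0.018  0.038 ] [  54.9 -158. ]
w17 tipL [0.6801 0.0457 0.043 ] [ 106.  -132.9]
w17 tipR [0.6808 0.0298 0.043 ] [ 105.8 -148.8]
w18 st r near [0.642  0.0465 0.052 ] [  67.9 -130.2]
w18 st l near [0.6349 0.1743 0.052 ] [67.6 -2.1]
w18 fence [0.5776 0.1573 0.038 ] [  9.4 -16.1]
w18 slant near [0.6308 0.0185 0.038 ] [  55.3 -157.5]
w18 tipL [0.6969 0.0498 0.043 ] [ 123.  -129.7]
w18 tipR [0.6976 0.0339 0.043 ] [ 122.8 -145.6]
w18 st r far [0.7102 0.0491 0.052 ] [ 136.2 -131.1]
```

Request:
move_arm(commands="1 -.5 1.5 0 0;1 0 1.5 0 0;1 0 1 0 0;1 0 0 0 0;1 0 0 0 0;1 0 0 0 0;1 0 0 0 0;1 0 0 0 0;1 0 0 0 0;1 0 0 0 0")

```text
t: 22.23
ee_pos: [0.6031, 0.0294, 0.0399]
eef_rot: [0.464, 0.535, -0.467, 0.529]
ft_force: [-14.6, 7.4, 8.3]
grip_width: 0.0308
```

Request:
move_arm(commands="0 0 0 0 0;0 0 0 0 0;0 0 0 0 0;0 0 0 0 0;0 0 0 0 0;0 -15 0 0 0;0 -20 0 0 0;0 -20 0 0 0;0 0 -15 -1.2 2.3;0 0 -15 -1 2.3")

```text
t: 23.07
ee_pos: [0.5787, 0.0259, 0.0971]
eef_rot: [0.488, 0.511, -0.486, 0.513]
ft_force: [-1.0, 0.2, -0.2]
grip_width: 0.0854
```

Request:
move_arm(commands="1 0 -15 0 0;1 0 -15 0 0;1 0 -5 0 0;1 0 0 0 0;1 0 0 0 0;1 0 0 0 0;1 0 0 0 0;1 0 0 0 0;1 0 0 0 0;1 0 0 0 0")

```text
t: 23.9
ee_pos: [0.5426, 0.0246, 0.0956]
eef_rot: [0.487, 0.513, -0.487, 0.513]
ft_force: [0.7, 0.6, 0.1]
grip_width: -0.0001
```

Run:
```python
from h import *
d=grab('wrist','w19');print(sense()['ee_pos'],np.degrees(np.arctan2(*R.from_quat(d['s']['eef_rot']).as_matrix()[[1,0],1])))
```

```text
[0.54248213 0.02457942 0.0956432 ] 2.9929994776237865
```

View pics/w19.png

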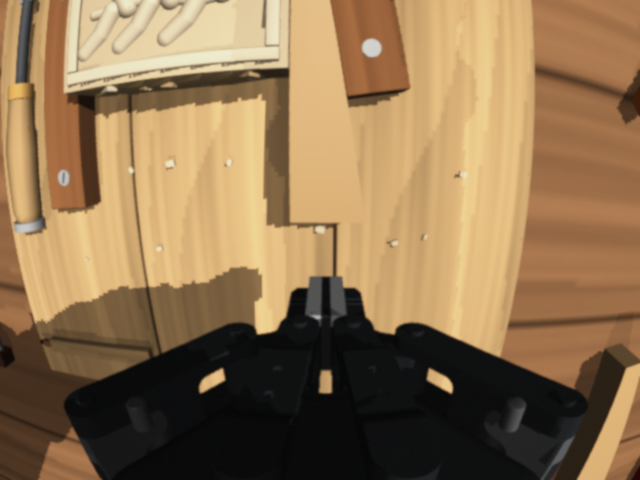

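Run:
```python
from h import *
d=load('w19');Rt=R.from_quat(d['s']['eef_rot']).as_matrix()
for n,u,v,z in(('bL',290,222,.043),('bR',362,222,.043),('st r near',289,66,.052),('st l near',66,92,.052),('fence near',98,208,.038),('slant near',347,97,.038),('tip? wedge L at stone',290,70,.043)):
    p=plane(d,u,v,z);print(n,p.round(4),(Rt.T@(p-d['s']['ee_pos'])*1000).round(1))
```

```text
bL [0.5637 0.0441 0.043 ] [ 52.6  22.2 -18.4]
bR [0.5657 0.0069 0.043 ] [52.6 22.2 18.8]
st r near [0.6416 0.047  0.052 ] [ 43.6 100.1 -17.2]
st l near [0.6351 0.1743 0.052 ] [  43.6  100.2 -144.7]
fence near [0.5657 0.1624 0.038 ] [  57.6   30.3 -136.4]
slant near [0.6292 0.0183 0.038 ] [57.6 86.2 10.8]
tip? wedge L at stone [0.6411 0.0473 0.043 ] [ 52.6  99.6 -17.6]
```

Request:
move_arm(commands="1 12 0 0 0;1 15 0 0 0;1 15 0 0 0;1 8 0 0 0;1 4 0 0 0;1 0 3 0 0;1 0 3 0 0;1 0 2 0 0;1 0 1 0 0;1 0 1 0 0")

```text
t: 24.78
ee_pos: [0.5527, 0.0252, 0.0422]
eef_rot: [0.487, 0.513, -0.487, 0.513]
ft_force: [-1.3, 0.0, 0.5]
grip_width: 0.0003
```

Request:
move_arm(commands="1 0 1 0 0;1 0 1 0 0;1 0 1 0 0;1 0 1 0 0;1 0 0 0 0;1 0 0 0 0;1 0 0 0 0;1 0 0 0 0;1 0 0 0 0;1 0 0 0 0")

```text
t: 25.62
ee_pos: [0.5534, 0.0252, 0.0412]
eef_rot: [0.486, 0.514, -0.488, 0.511]
ft_force: [-9.3, -0.3, 4.3]
grip_width: 0.0002
```

Request:
move_arm(commands="1 0 1 0 0;1 0 1 0 0;1 0 1 0 0;1 0 1 0 0;1 0 0 0 0;1 0 0 0 0;1 0 0 0 0;1 0 0 0 0;1 0 0 0 0;1 0 0 0 0")

```text
t: 26.45
ee_pos: [0.554, 0.0252, 0.0404]
eef_rot: [0.484, 0.516, -0.49, 0.51]
ft_force: [-18.3, -1.3, 8.3]
grip_width: 0.0
```

Request:
move_arm(commands="1 0 1 0 0;1 0 1 0 0;1 0 1 0 0;1 0 1 0 0;1 0 0 0 0;1 0 0 0 0;1 0 0 0 0;1 0 0 0 0;1 0 0 0 0;1 0 0 0 0")

```text
t: 27.28
ee_pos: [0.5544, 0.0253, 0.0396]
eef_rot: [0.483, 0.518, -0.491, 0.508]
ft_force: [-27.6, -2.7, 12.8]
grip_width: -0.0002
```

Run:
```python
from h import *
d=grab('wrist','w20');grab('scene','s20')
a=cv2.imread('pics/s20.png');cv2.imwrite('pics/s20c.png',cv2.resize(a[270:390,340:450],None,fx=6,fy=5,interpolation=cv2.INTER_CUBIC))
```

```text
(no output)
```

View pics/w20.png

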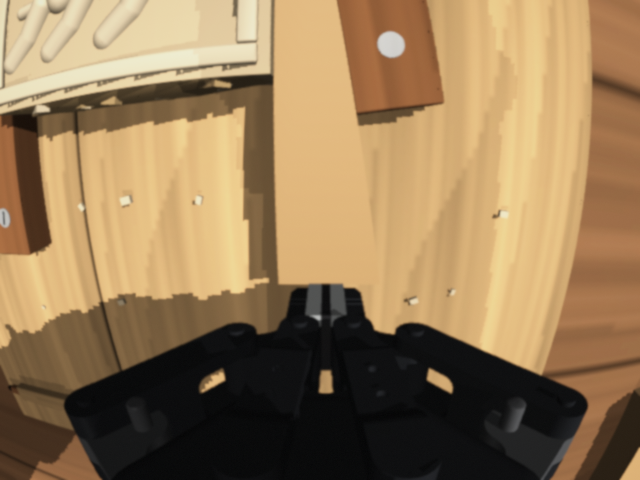

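View pics/s20c.png

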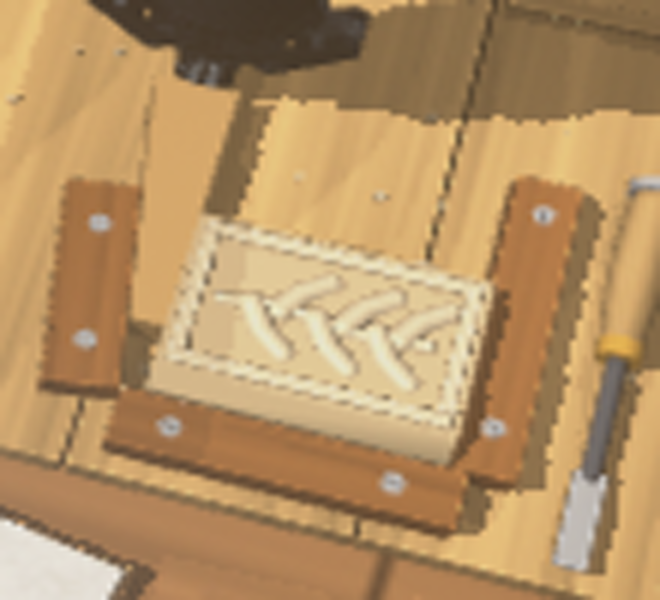

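Request:
move_arm(commands="1 0 1 0 0;1 0 1 0 0;1 0 0 0 0;1 0 0 0 0;1 0 0 0 0;1 0 0 0 0;1 0 0 0 0;1 0 0 0 0;1 0 0 0 0;1 0 0 0 0")

```text
t: 28.22
ee_pos: [0.5545, 0.0253, 0.0392]
eef_rot: [0.482, 0.518, -0.492, 0.507]
ft_force: [-32.5, -1.9, 14.8]
grip_width: 0.0002
```

Request:
move_arm(commands="1 0 -3 0 0;1 0 -4 0 0;1 0 -6 0 0;1 0 -10 0 0;1 -10 -15 0 0;1 -25 -5 0 0;1 -35 0 0 0;1 -40 0 0 0;1 -40 0 0 0;1 -20 0 -10 0")

```text
t: 29.05
ee_pos: [0.5247, 0.0313, 0.2166]
eef_rot: [0.489, 0.51, -0.486, 0.514]
ft_force: [1.3, -0.6, -0.5]
grip_width: 0.0001
```

Request:
move_arm(commands="0 0 5 -20 0;0 0 5 -20 0;0 0 5 -15 0;0 0 0 0 0;0 0 0 0 0;0 0 0 0 0;0 0 0 0 0;0 0 0 0 0;0 0 0 0 0;0 0 0 0 0")

```text
t: 29.88
ee_pos: [0.535, 0.0889, 0.2117]
eef_rot: [0.487, 0.513, -0.487, 0.513]
ft_force: [0.2, -0.6, -0.1]
grip_width: 0.0853
```

Run:
```python
from h import *
d=grab('wrist','w21');grab('scene','s21');grab('side','d21')
a=cv2.imread('pics/w21.png');cv2.imwrite('pics/w21c.png',cv2.resize(a[20:300,180:480],None,fx=2.6,fy=2.1,interpolation=cv2.INTER_CUBIC))
```

```text
(no output)
```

View pics/w21.png

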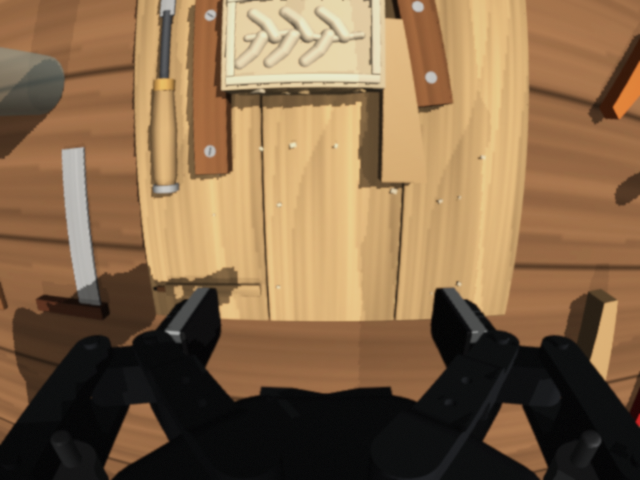

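View pics/w21c.png

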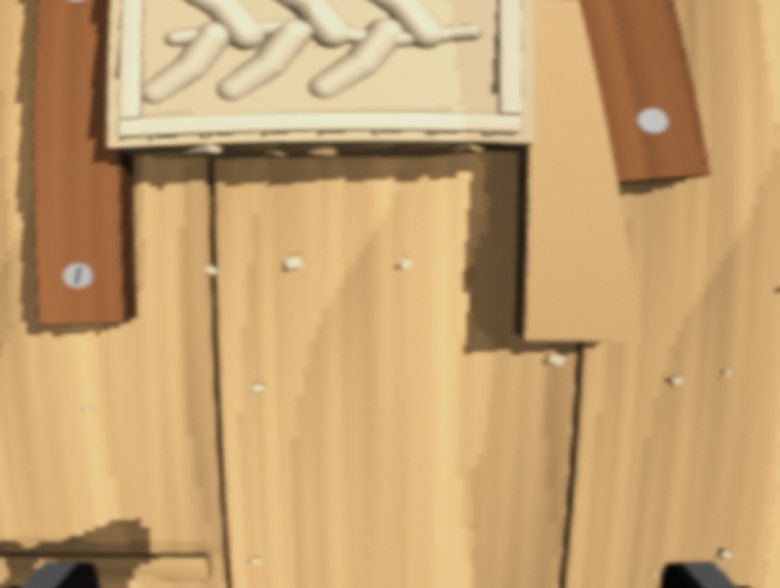

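Request:
move_arm(commands="0 0 15 -4 0;0 0 20 -5 0;0 0 20 -5 0;0 0 8 0 0;0 0 0 0 0;0 0 0 0 0;0 0 0 0 0;0 0 0 0 0;0 0 0 0 0;0 0 0 0 0")

```text
t: 30.87
ee_pos: [0.5967, 0.1066, 0.2119]
eef_rot: [0.487, 0.513, -0.487, 0.513]
ft_force: [-0.3, -0.7, 0.3]
grip_width: 0.0849
```

Run:
```python
from h import *
d=grab('wrist','w22');print(d['s']['ee_pos'])
a=cv2.imread('pics/w22.png');cv2.imwrite('pics/w22c.png',cv2.resize(a[20:260,200:480],None,fx=2.85,fy=2.5,interpolation=cv2.INTER_CUBIC))
```

```text
[0.59670157 0.10657082 0.21194301]
```

View pics/w22c.png

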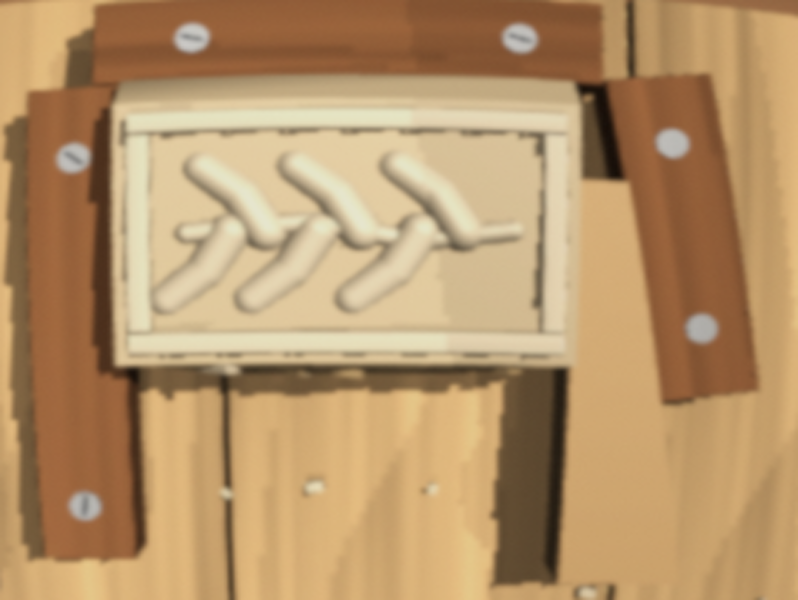

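Run:
```python
from h import *
d=load('w22');th=.052
Rb=np.array([[np.cos(th),-np.sin(th)],[np.sin(th),np.cos(th)]]);C=None
for n,x,y,z in(('fence near',136,555,.038),('corner',113,90,.038),('batten R',603,80,.038),('st l near',115,364,.052),('st r near',568,364,.052),('bev R',582,92,.042),('bev L',110,101,.042),('wedge bL',557,582,.043),('wedge tipL',581,179,.043),('wedge tipR',628,180,.043),('w L at stone',568,375,.043)):
    p=plane(d,200+x/2.85,20+y/2.5,z)
    if C is None:C=p
    print(n,p.round(4),(Rb.T@(p-C)[:2]*1000).round(1))
```

```text
fence near [0.5673 0.1733 0.038 ] [0. 0.]
corner [0.7271 0.1845 0.038 ] [160.1   2.9]
batten R [0.7381 0.0426 0.038 ] [ 163.8 -139.4]
st l near [0.6354 0.1769 0.052 ] [68.2  0.1]
st r near [0.6418 0.0499 0.052 ] [  68.  -127.1]
bev R [0.7322 0.0495 0.042 ] [ 158.3 -132.2]
bev L [0.7225 0.1842 0.042 ] [155.5   2.8]
wedge bL [0.5658 0.0441 0.043 ] [  -8.2 -129. ]
wedge tipL [0.7025 0.0485 0.043 ] [ 128.6 -131.6]
wedge tipR [0.7037 0.0347 0.043 ] [ 129.  -145.5]
w L at stone [0.6375 0.0478 0.043 ] [  63.6 -129. ]
```

Run:
```python
from h import *
a=cv2.imread('pics/s21.png');cv2.imwrite('pics/s21c.png',cv2.resize(a[220:400,290:480],None,fx=4,fy=3.3,interpolation=cv2.INTER_CUBIC))
a=cv2.imread('pics/d21.png');cv2.imwrite('pics/d21c.png',cv2.resize(a[100:250,230:400],None,fx=4.5,fy=4,interpolation=cv2.INTER_CUBIC))
```

View pics/d21c.png

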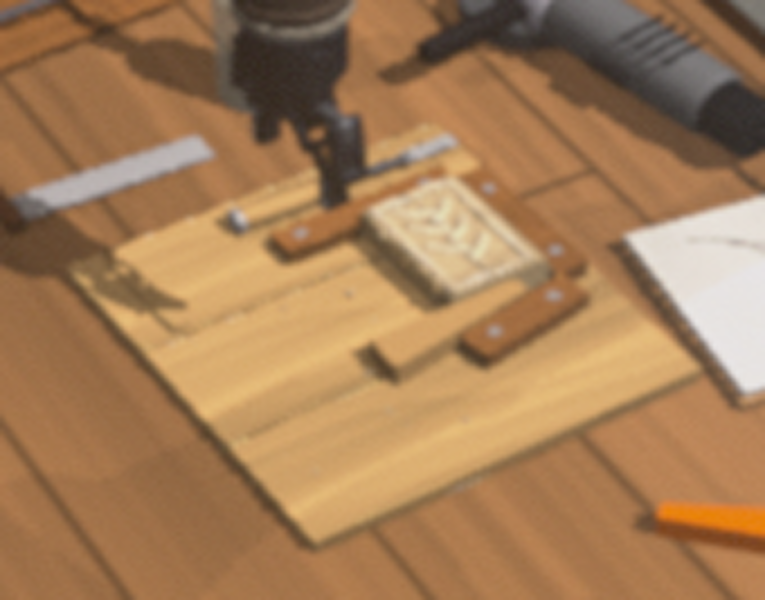

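```bash
python3 -c "
from h import *
print(sense()['t']);print(sign_off())"
```

```text
30.9167
the job is handed in; nothing more can be done
None
```

The job is handed in at t = 30.9 s. My last checks all looked right, but `sign_off()` gives no verdict, so I can't confirm it passed.

**What I did:**
- **Turning the stone:** I pushed it along the board with the open fingers on its rough side, in a clockwise arc of about 100°. The bevelled side then went against the back batten, where it stalled at 13 N.
- **Fitting the wedge:** I gripped the small plain wedge and slid it thin end first between the stone and the slanted batten. This closed the last 4 mm or so to the end fence.
- **Pressing it tight:** I let go, pressed the butt with closed fingers up to 32.5 N, and it moved about 1 mm while the force rose from 9 N. Then I backed the arm off.

**Last checks, from the camera after backing off:**
- **Stone:** its end is within about 0.1 mm of the fence line, and it is square to the board within measuring error. I saw no gap at the back batten.
- **Wedge:** it lies flat, about 0.02 rad from the board's axis (limit 0.05), with its tip about 89–94 mm along the board's x. It stayed in place after I let go.
- **Other tools:** the try square, chisel and pencil looked unmoved in the final views. I did not measure any of the other tools.

**What disagreed or wasn't measured:**
- The camera readings have errors of a few mm; for example, the fence length came out about 5 mm short. I relied on contact force to judge that the stone and wedge were seated.
- I could not measure the wedge's remaining pressure on the stone after letting go.

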